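# Make up two RF measurement kits

## Robot

A 6-joint arm with a two-finger parallel gripper is mounted at the origin on the work surface. World frame = base frame: x ahead of the robot, y to its left, z up, the work surface at z = 0. Lengths are in m, angles in degrees, forces in N, time in s.
With the tool pointing down it reaches from about 0.325 to 1 m from the base axis. Payload 5.1 kg.
Tool frame: the origin (TCP) lies on the mounting face of the last link; the fingertips stand 173 mm ahead of it and the grasp point (between the pads) lies 155 mm ahead of it; z points along the fingers, y is the direction in which the jaws open and shut (so a half turn about z gives the same grasp; the last joint's range is limited). The gripper opens to 85 mm and grips with 20 to 120 N. Pads are 22 mm wide; open, the fingers measure 114 mm over their backs; the gripper's body (76 mm by 85 mm) begins 54 mm behind the grasp point. The pads swing forward as they close: fully open they stand 13 mm farther back than shut.
Start: joints at [-75.837, 7.093, 94.555, -0, 78.352, -4.733], TCP at [0.21, -0.615, 0.405] pointing down, gripper open.
Joint ranges: [-149.61, 149.61], [-58.7, 133.49], [1.44, 155.28], [-77.14, 257.14], [18.33, 153.61], [-166.67, 166.67]. Speed limits (degrees/s): [147.25, 147.25, 180, 180, 180, 180].

## Interface

Orientations are given as a 3x3 rotation matrix whose columns are the frame's x, y, z axes.
In Python, from bench import * gives the robot as it stands. The module is installed in compiled form; this text tells all that it offers. Calls block until the motion is done:
- reach(position, orientation): joint-space move of the TCP to a pose.
- servo_line(position, rot=None, max_speed=0.15): straight line of the TCP; rot=None keeps the orientation; max_speed is the mean speed in m/s.
- move_j(angles): joint-space move.
- command_gripper(opening, f_grip=None): opening from 0.0 (shut) to 1.0 (fully open); f_grip is the grip in N (None keeps the last); returns when the fingers have stopped.
- wait(seconds).
- ik(position, orientation): joint angles nearest the present ones, or None.
- read_camera(name): name is "scene" or "top"; returns a dict with "image" (480x640x3 uint8, red, green, blue), "intrinsics" (3x3 intrinsics, pixels), "cam_to_world" (4x4, takes a point from camera to world coordinates). Camera axes: x right, y down, z forward; pixel columns grow to the right and rows downward; lengths in m; the calibration is good to about 2 mm. A picture is of the moment at which its call begins. There is no depth.
A pose or a line that the arm cannot do raises PlanningError and nothing moves.
- finish_job(): hands the job in, once; it reports no verdict.
Readings, each from a call of its own:
- current_time_s(): time.
- current_joint_positions(): joint angles.
- current_qvel(): joint speeds.
- current_joint_torque(): joint torques, N m.
- current_ee_pos(): TCP position.
- current_eef_rot(): TCP orientation.
- current_wrist_force(): force on the tool from outside, world axes, zero at the start.
- current_wrist_torque(): the same for the moment, N m.
- current_finger_gap(): opening from 0.0 (shut) to 1.0 (fully open).
Only numpy, scipy, OpenCV 4.12 (cv2) and the standard library are available. Lean on these libraries where they do the work, as an engineer would, in place of code of your own. Each camera call takes 0.05 s, during which the arm holds its last target.

## Task

Make up the two measurement kits from the parts standing on the bench: the antenna-sweep kit (the squarer tray with three cut-outs) gets the directional coupler, the short dummy load and the tee adapter; the transmitter kit (the long tray with two cut-outs) gets the cavity filter and the tall dummy load. Set every part, without dropping it, into the cut-out shaped for it, right way up as it stands now and all the way down on the cut-out's floor. Leave the finned square attenuator, the spanner and the meter where they are.

Things in the scene. Friction and masses are not known exactly. Their poses are not given: they have to be found in the camera images.
- sweep_tray: Squarer kit tray, grey shell 192 x 156 mm (x, y), rim 19 mm high, fixed; dark firm foam, top at 15 mm, with 3 cut-outs, their pale floors 5 mm above the bench. Origin: centre of underside. In its frame: long slot 124 x 52 at (0, 38) for the coupler; round well 64 dia. at (-48, -30) for the short load; rectangle 88 x 54 at (38, -30) for the tee; lengths along x. Keep fingertips 11 mm above a part's underside.
- transmit_tray: Long narrow kit tray, grey shell 228 x 104 mm (x, y), rim 19 mm high, fixed; dark firm foam, top at 15 mm, with 2 cut-outs, their pale floors 5 mm above the bench. Origin: centre of underside. In its frame: rectangle 116 x 70 at (-42, 0) for the filter, length along x; round well, 76 dia., at (62, 0) for the tall load. Keep fingertips 11 mm above a part's underside to clear the foam.
- coupler: Directional coupler: slim bare-aluminium bar 76 x 26 x 34 mm (x, y, z) with a small brass connector at each end along x (100 mm long overall, connectors 12 mm long and 11 mm across) and a third one standing 12 mm up on the top at x = +27 mm (46 mm high there). 0.2 kg. Grip it across its 26 mm width. Loose. Origin: centre of its underside, z up.
- short_load: Short dummy load (termination): black finned upright cylinder 40 mm in diameter, body 36 mm high, with one silver connector 20 mm across standing 18 mm up at the centre of its top; 54 mm high in all. 0.14 kg. Loose. Origin: centre of its underside, z up.
- tall_load: Tall dummy load: like the short one but bigger: black finned upright cylinder 52 mm in diameter, body 72 mm high plus the same 18 mm connector on top; 90 mm high in all. 0.38 kg. Loose. Origin: centre of its underside, z up.
- tee: Coaxial tee adapter: silver 28 mm cube body with three silver connectors 18 mm long and 20 mm across: two in line along x (64 mm long overall, their axis 14 mm above the underside) and one pointing up from the top (46 mm high). 0.13 kg. Grip the cube across y. Loose. Origin: centre of its underside, z up.
- filter: Cavity filter: silvery flat box 64 x 44 x 28 mm (x, y, z) with a lid carrying six small tuning screws (6 mm high, brass nuts) and a silver connector 14 mm long at each end along x (92 mm long overall). 0.22 kg. Grip it across its width. Loose. Origin: centre of its underside, z up.
- attenuator: Power attenuator that stays in stock: black square finned bar 60 x 40 x 40 mm with a silver connector at each end along x (92 mm long overall), fins running lengthwise. Not part of either kit. Origin at the centre of its underside.
- spanner: Steel spanner 160 mm long lying flat beyond one of the trays. Bystander. Its origin is on its underside, x along its length.
- meter: Grey handheld meter 150 x 76 x 32 mm with a screen and a round black dial, lying on its back beyond the other tray. Bystander. Origin at the centre of its underside, x along its length.
There are look-alikes about, which are no part of the job. Leave any red look-alike of the tall_load alone.

How it is judged (in metres and radians):
At the end, for the whole second after the job is handed in: Every kit part lies in its own cut-out: within 15 mm of the cut-out's centre along each tray axis, underside within 4 mm of its floor, upright within 0.10 rad, released and at rest; attenuator, spanner and meter within 20 mm of where they were (x of coupler in the frame of sweep_tray between -0.015 and 0.015 m and y of coupler in the frame of sweep_tray between 0.023 and 0.053 m and z of coupler in the frame of sweep_tray between 0.001 and 0.009 m and angle between each of coupler, short_load, tee, filter, tall_load's own z axis and vertical below 0.1 rad and linear speed of each of coupler, short_load, tee, filter, tall_load below 0.02 m/s and x of short_load in the frame of sweep_tray between -0.063 and -0.033 m and y of short_load in the frame of sweep_tray between -0.045 and -0.015 m and z of short_load in the frame of sweep_tray between 0.001 and 0.009 m and x of tee in the frame of sweep_tray between 0.023 and 0.053 m and y of tee in the frame of sweep_tray between -0.045 and -0.015 m and z of tee in the frame of sweep_tray between 0.001 and 0.009 m and x of filter in the frame of transmit_tray between -0.057 and -0.027 m and y of filter in the frame of transmit_tray between -0.015 and 0.015 m and z of filter in the frame of transmit_tray between 0.001 and 0.009 m and x of tall_load in the frame of transmit_tray between 0.047 and 0.077 m and y of tall_load in the frame of transmit_tray between -0.015 and 0.015 m and z of tall_load in the frame of transmit_tray between 0.001 and 0.009 m and distance of each of attenuator, spanner, meter from where it was at the start of the episode below 0.02 m); the robot touches nothing.
It fails at once if a kit part is dropped or thrown: it moves faster than 0.8 m/s with no finger on it (a fall of more than about 35 mm) ((linear speed of coupler above 0.8 m/s and contact force between the fingers and coupler below 0.05 N) or (linear speed of short_load above 0.8 m/s and contact force between the fingers and short_load below 0.05 N) or (linear speed of tee above 0.8 m/s and contact force between the fingers and tee below 0.05 N) or (linear speed of filter above 0.8 m/s and contact force between the fingers and filter below 0.05 N) or (linear speed of tall_load above 0.8 m/s and contact force between the fingers and tall_load below 0.05 N)).
It fails at once if the attenuator, the spanner or the meter is shifted by more than 20 mm (distance of any of attenuator, spanner, meter from where it was at the start of the episode above 0.02 m).
It also fails if it takes over 128 s, if anything falls off the work surface, if the arm or the gripper's body presses on something with over 40 N, if the wrist force passes 120 N, or if a joint passes its speed limit or range.

## Working session

There is one attempt and no reset: what is moved stays moved. The work goes in short steps, each a Python script; the robot and the scene stay as the last script left them, time stands still between calls to the robot, and variables do not carry over. Pictures are saved under pics/ and viewed, and the job is handed in when it is done.

```bash
mkdir -p pics; python3 - <<'E'
from bench import *
import cv2,numpy as np
for n in("scene","top"):
    r=read_camera(n); cv2.imwrite(f"pics/{n}0.png",r["image"][:,:,::-1]); np.savez(f"{n}0.npz",**r)
    print(n,r["intrinsics"].round(1).tolist(),r["cam_to_world"].round(4).tolist())
print(current_time_s())
E
```

```text
scene [[483.8, 0.0, 313.3], [0.0, 483.8, 238.3], [0.0, 0.0, 1.0]] [[-0.1566, 0.6714, -0.7243, 1.3813], [0.9876, 0.1126, -0.1091, 0.1065], [0.0083, -0.7325, -0.6807, 0.7537], [0.0, 0.0, 0.0, 1.0]]
top [[461.3, 0.0, 314.6], [0.0, 461.3, 236.6], [0.0, 0.0, 1.0]] [[-0.0003, -0.9886, 0.1505, 0.4849], [-1.0, 0.0017, 0.0097, -0.0009], [-0.0098, -0.1505, -0.9886, 0.8168], [0.0, 0.0, 0.0, 1.0]]
0.1
```

View pics/scene0.png

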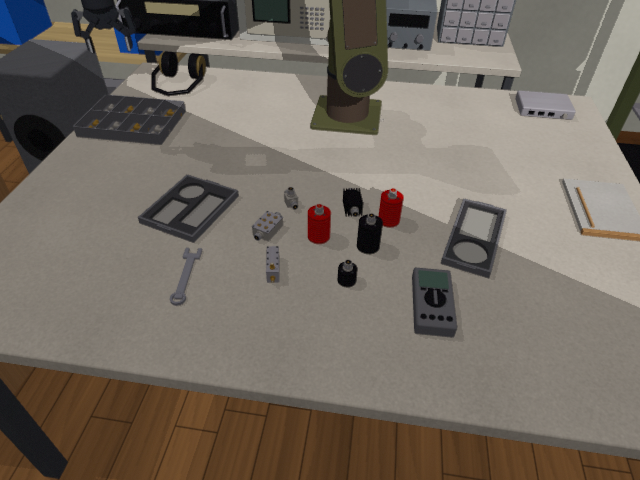

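View pics/top0.png

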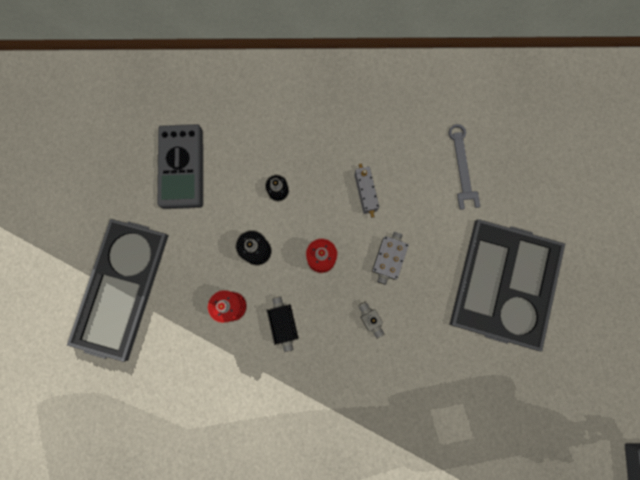

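```bash
python3 - <<'E'
import cv2
a=cv2.imread("pics/top0.png")[150:350,200:420]; b=cv2.imread("pics/scene0.png")[170:300,240:420]
cv2.imwrite("pics/c1.png",cv2.resize(a,None,fx=3,fy=3,interpolation=cv2.INTER_CUBIC))
cv2.imwrite("pics/c2.png",cv2.resize(b,None,fx=4,fy=4,interpolation=cv2.INTER_CUBIC))
E
```

```text
(no output)
```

View pics/c1.png

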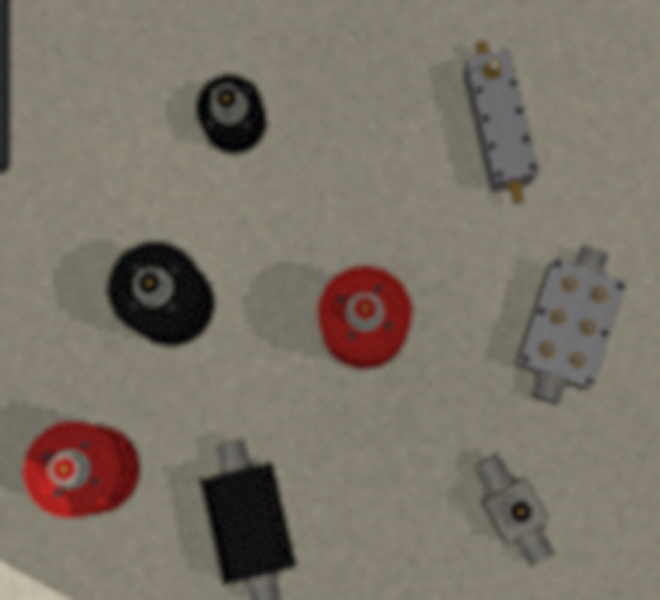

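View pics/c2.png

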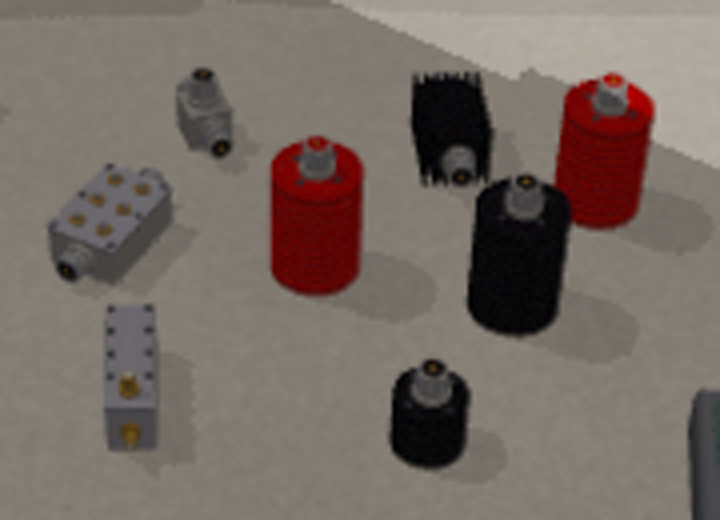

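```bash
python3 - <<'E'
import cv2,numpy as np
t=cv2.imread("pics/top0.png");s=cv2.imread("pics/scene0.png")
f=lambda im,y,x,k:cv2.resize(im[y:y+150,x:x+130],None,fx=4,fy=4,interpolation=cv2.INTER_CUBIC)
a=f(t,210,440,4);b=f(t,212,55,4)
cv2.imwrite("pics/c3.png",np.vstack([np.hstack([cv2.resize(a,(400,460)),cv2.resize(b,(400,460))])]))
cv2.imwrite("pics/c4.png",a);cv2.imwrite("pics/c5.png",b)
E
```

```text
(no output)
```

View pics/c4.png

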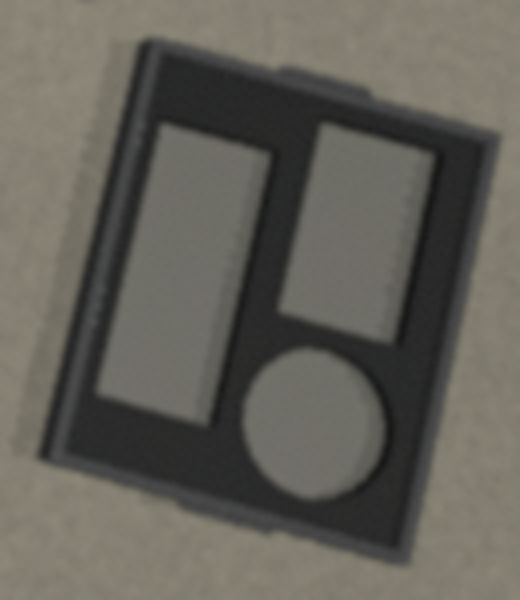

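View pics/c5.png

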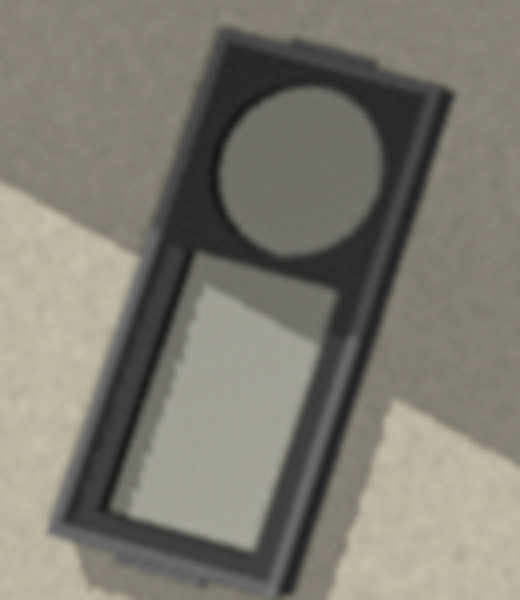

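```bash
cat > h.py <<'E'
import numpy as np,cv2
C={n:dict(np.load(f"{n}0.npz")) for n in("scene","top")}
def ray(n,uv):
    c=C[n];K=c["intrinsics"];T=c["cam_to_world"]
    d=T[:3,:3]@np.linalg.solve(K,[uv[0],uv[1],1]);return T[:3,3],d
def onz(n,uv,z):
    o,d=ray(n,uv);return (o+d*(z-o[2])/d[2])
def tri(a,b):
    A=[];B=[]
    for n,uv in(("top",a),("scene",b)):
        o,d=ray(n,uv);d/=np.linalg.norm(d);P=np.eye(3)-np.outer(d,d);A.append(P);B.append(P@o)
    return np.linalg.solve(sum(A),sum(B))
def proj(n,p):
    c=C[n];T=np.linalg.inv(c["cam_to_world"]);q=(np.c_[p,np.ones(len(p))]@T.T)[:,:3]@c["intrinsics"].T
    return q[:,:2]/q[:,2:]
def unc(p,k,ox,oy): p=np.array(p,float);return (p+.5)/k-.5+[ox,oy]
def fit2(model,meas):
    m=np.array(model,float);w=np.array(meas)[:,:2];mc=m.mean(0);wc=w.mean(0);a=m-mc;b=w-wc
    th=np.arctan2((a[:,0]*b[:,1]-a[:,1]*b[:,0]).sum(),(a*b).sum());R=np.array([[np.cos(th),-np.sin(th)],[np.sin(th),np.cos(th)]])
    t=wc-R@mc;return t,th,np.linalg.norm((m@R.T+t-w),axis=1)
E
python3 - <<'E'
from h import *
np.set_printoptions(precision=4,suppress=True)
t1=lambda p:unc(p,3,200,150)
s1=lambda p:unc(p,4,240,170)
# trays
for nm,c,off,h in(("sweep",[(155,42),(498,133),(407,560),(52,460)],(440,210),(.096,.078)),("transmit",[(222,32),(440,90),(280,592),(52,528)],(55,212),(.114,.052))):
    w=[onz("top",unc(p,4,*off),.019) for p in c]
    m=[(h[0],h[1]),(h[0],-h[1]),(-h[0],-h[1]),(-h[0],h[1])]
    t,th,r=fit2(m,w);print(nm,t,np.degrees(th),r)
print("tall",onz("top",t1((149,283)),.09),tri(t1((149,283)),s1((526,182))))
print("short",onz("top",t1((227,99)),.054),tri(t1((227,99)),s1((433,367))))
print("tee",onz("top",t1((520.5,511)),.046),tri(t1((520.5,511)),s1((203,75))))
# tee axis: connector ends top view z=.014 (tops silhouette) 
e=[onz("top",t1(p),.014) for p in((489,463),(540,556))];d=e[1]-e[0];print("tee axis",np.degrees(np.arctan2(d[1],d[0])),e)
a=np.array([(570,284),(599,295),(558,316),(588,327),(546,349),(577,360)]);b=np.array([(116,180),(143,189),(97,197),(123,209),(77,219),(104,230)])
w=np.array([onz("top",t1(p),.034) for p in a]);print("filter",w.mean(0),tri(t1(a.mean(0)),s1(b.mean(0))))
d=w[4]+w[5]-w[0]-w[1];print(np.degrees(np.arctan2(d[1],d[0])),[tri(t1(p),s1(q)) for p,q in zip(a,b)])
c=[(467,60),(508,50),(537,177),(494,190)]
w=[onz("top",t1(p),.034) for p in c];t,th,r=fit2([(.038,.013),(.038,-.013),(-.038,-.013),(-.038,.013)],w);print("coupler",t,np.degrees(th),r)
print(onz("top",t1((492,69)),.046),tri(t1((492,69)),s1((128,380))))
for n,p in(("red1",(365,309)),("red2",(65,469))):print(n,onz("top",t1(p),.09))
at=[onz("top",t1(p),.04) for p in((203,482),(270,464),(296,566),(226,582))];print("att",np.mean(at,0))
E
```

```text
sweep [ 0.5246 -0.3269] -16.04485708417626 [0.0038 0.0021 0.0034 0.002 ]
transmit [0.5172 0.3481] -15.058520990141574 [0.0035 0.0032 0.0033 0.003 ]
tall [0.5838 0.11   0.09  ] [0.5837 0.11   0.0905]
short [0.6941 0.0734 0.054 ] [0.6938 0.0737 0.0549]
tee [ 0.4635 -0.0896  0.046 ] [ 0.4635 -0.0894  0.0468]
tee axis -151.73674010861345 [array([ 0.4897, -0.0758,  0.014 ]), array([ 0.4374, -0.1039,  0.014 ])]
filter [ 0.5688 -0.1228  0.034 ] [ 0.5693 -0.1233  0.0293]
159.35023098638302 [array([ 0.5863, -0.1156,  0.0628]), array([ 0.5796, -0.1174,  0.0541]), array([ 0.5731, -0.1216,  0.0367]), array([ 0.5658, -0.1248,  0.0241]), array([ 0.559 , -0.1286,  0.0057]), array([ 0.5506, -0.1322, -0.0084])]
coupler [ 0.6873 -0.0843] 11.451789185974539 [0.0011 0.0016 0.0004 0.0023]
[ 0.7136 -0.0781  0.046 ] [ 0.7151 -0.079   0.0412]
red1 [ 0.5698 -0.0045  0.09  ]
red2 [0.4862 0.1518 0.09  ]
att [0.4566 0.0597 0.04  ]
```

```bash
cat >> h.py <<'E'
def overlay(fn,trays,parts,img=None,n="top"):
    im=C[n]["image"][:,:,::-1].copy() if img is None else img
    k=4;im=cv2.resize(im,None,fx=k,fy=k,interpolation=cv2.INTER_CUBIC)
    def poly(t,th,pts,z,col):
        R=np.array([[np.cos(th),-np.sin(th)],[np.sin(th),np.cos(th)]]);w=np.array(pts)@R.T+t
        q=(proj(n,np.c_[w,np.full(len(w),z)])+.5)*k-.5
        cv2.polylines(im,[np.round(q).astype(int)],True,col,1)
    rect=lambda x,y,a,b:[(x+a/2,y+b/2),(x-a/2,y+b/2),(x-a/2,y-b/2),(x+a/2,y-b/2)]
    circ=lambda x,y,d:[(x+d/2*np.cos(a),y+d/2*np.sin(a)) for a in np.linspace(0,6.28,40)]
    for nm,(x,y,th) in trays.items():
        t=(x,y)
        if nm=="sweep":
            poly(t,th,rect(0,0,.192,.156),.019,(0,0,255))
            for z,c in((.015,(0,255,0)),(.005,(255,255,0))):
                poly(t,th,rect(0,.038,.124,.052),z,c);poly(t,th,circ(-.048,-.03,.064),z,c);poly(t,th,rect(.038,-.03,.088,.054),z,c)
        else:
            poly(t,th,rect(0,0,.228,.104),.019,(0,0,255))
            for z,c in((.015,(0,255,0)),(.005,(255,255,0))):
                poly(t,th,rect(-.042,0,.116,.07),z,c);poly(t,th,circ(.062,0,.076),z,c)
    for nm,(x,y,th) in parts.items():
        t=(x,y)
        if nm=="coupler": poly(t,th,rect(0,0,.076,.026),.034,(0,0,255));poly(t,th,rect(0,0,.076,.026),0,(0,255,0))
        if nm=="filter": poly(t,th,rect(0,0,.064,.044),.028,(0,0,255));poly(t,th,rect(0,0,.064,.044),0,(0,255,0));poly(t,th,rect(0,0,.092,.014),.014,(255,255,0))
        if nm=="tee": poly(t,th,rect(0,0,.028,.028),.028,(0,0,255));poly(t,th,rect(0,0,.064,.02),.014,(0,255,0))
        if nm=="short": poly(t,0,circ(0,0,.04),.036,(0,0,255));poly(t,0,circ(0,0,.04),0,(0,255,0))
        if nm=="tall": poly(t,0,circ(0,0,.052),.072,(0,0,255));poly(t,0,circ(0,0,.052),0,(0,255,0))
    return im
r=np.radians
TR={"sweep":(.5246,-.3269,r(-14)),"transmit":(.5172,.3481,r(-17))}
PA={"coupler":(.6873,-.0843,r(11.5)),"filter":(.5690,-.1228,r(-20.6)),"tee":(.4635,-.0896,r(28.3)),"short":(.694,.0735,0),"tall":(.5838,.11,0)}
E
cat > ov.py <<'E'
from h import *
im=overlay("",TR,PA)
a=im[840:1420,1780:2280];b=im[840:1460,240:700]
m=im[620:1400,960:1680]
cv2.imwrite("pics/o%s.png"%__import__("sys").argv[1],np.hstack([cv2.resize(a,(400,464)),cv2.resize(b,(344,464))]))
cv2.imwrite("pics/m%s.png"%__import__("sys").argv[1],m[:590] if 0 else cv2.resize(m,(553,600)))
E
python3 ov.py 1
```

```text
(no output)
```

View pics/o1.png

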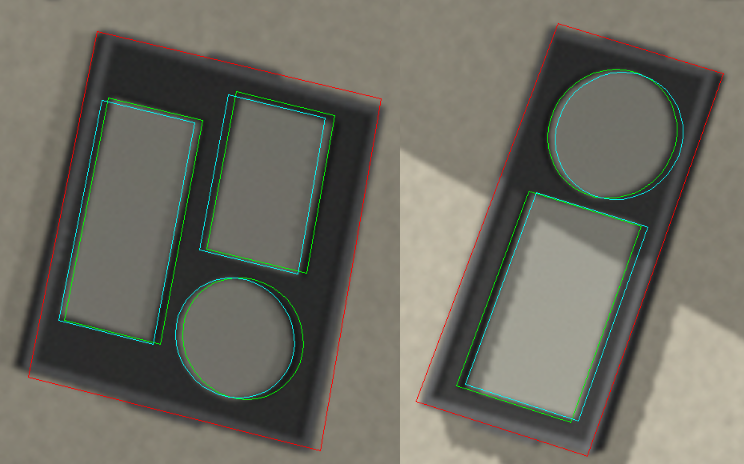

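View pics/m1.png

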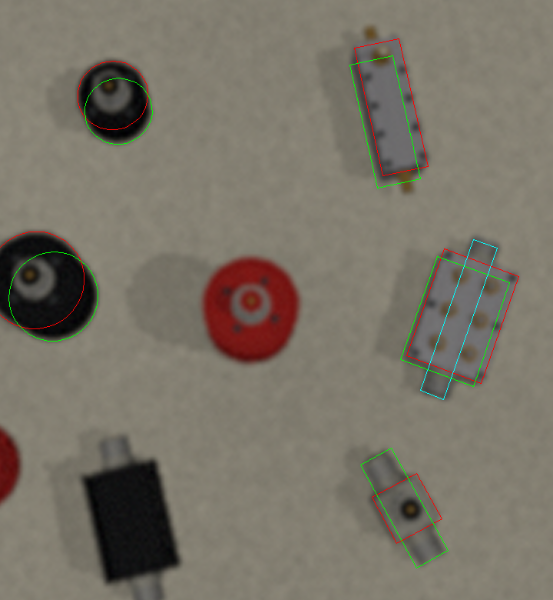

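```bash
cat > mv.py <<'E'
from bench import *
from h import TR,PA,np
def R(a):
    a=np.radians(a);return np.array([[-np.sin(a),np.cos(a),0],[np.cos(a),np.sin(a),0],[0,0,-1.]])
def near(a):  # half-turn choice nearest present tool yaw
    M=current_eef_rot();c=np.degrees(np.arctan2(M[1,1],M[0,1]));return a+180*round((c-a)/180)
def pick(x,y,a,w,h,lift=.14):
    a=near(a);command_gripper(min(1,(w+.022)/.085))
    reach([x,y,h+.10 if h>.19 else h+.08],R(a));servo_line([x,y,h],max_speed=.12)
    command_gripper(0,60);g=current_finger_gap();f0=current_wrist_force()
    servo_line([x,y,h+.02],max_speed=.08);f1=current_wrist_force()
    print("gap mm",g*85,"expected",w*1000,"dF",np.round(f1-f0,2),"t",current_time_s())
    servo_line([x,y,h+lift],max_speed=.2);print("gap",current_finger_gap()*85);return a
def place(x,y,a,w,h,lift=.14,eps=.001):
    a=near(a);servo_line([x,y,h+.005+lift],rot=R(a),max_speed=.25)
    print("gap",current_finger_gap()*85)
    servo_line([x,y,h+.025],max_speed=.18);f0=current_wrist_force();servo_line([x,y,h+.005+eps],max_speed=.04)
    print("dF place",np.round(current_wrist_force()-f0,2))
    command_gripper(min(1,(w+.014)/.085));servo_line([x,y,h+.09],max_speed=.15);print("t",current_time_s())
def slot(t,u,v):
    x,y,th=TR[t];return x+u*np.cos(th)-v*np.sin(th),y+u*np.sin(th)+v*np.cos(th),np.degrees(th)
E
python3 - <<'E'
from mv import *
print(current_eef_rot().round(2).tolist(),[ (n,None if ik([*slot(*s)[:2],.3],R(slot(*s)[2]-90)) is None else 1) for n,s in dict(c=("sweep",0,.038),f=("transmit",-.042,0),t=("transmit",.062,0)).items()])
x,y,th=PA["coupler"];th=np.degrees(th)
pick(x,y+.0005,th+90,.026,.184)
E
```

```text
[[0.95, 0.32, -0.0], [0.32, -0.95, 0.0], [0.0, -0.0, -1.0]] [('c', 1), ('f', 1), ('t', 1)]
gap mm 24.77586948219996 expected 26.0 dF [ 0.72 -0.9  -6.12] t 4.675
gap 24.560792008062318
```

```bash
python3 - <<'E'
from mv import *
x,y,t=slot("sweep",0,.038); place(x,y,t+90,.026,.184)
import cv2
r=read_camera("top"); cv2.imwrite("pics/t1.png",cv2.resize(r["image"][200:360,430:590,::-1],None,fx=3.5,fy=3.5,interpolation=cv2.INTER_CUBIC))
E
```

```text
gap 24.392426141143332
dF place [-3.08  3.33  7.18]
t 9.05
```

View pics/t1.png

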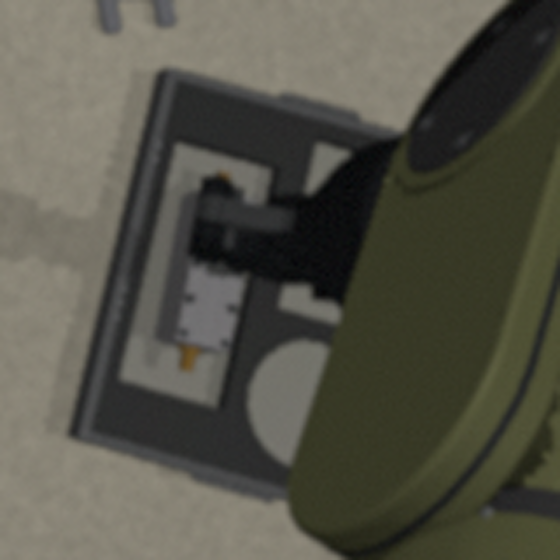

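The coupler is in the long slot, with its near end at about (188,355) in the crop, and the arm covers the rest. Next are the short load (original pixel (277,187), the small black cylinder) and the tee (371,319).

```bash
python3 - <<'E'
from mv import *
import cv2
x,y,_=PA["short"]; ty=slot("sweep",-.048,-.03)
pick(x,y,ty[2]+90,.040,.185); place(ty[0],ty[1],ty[2]+90,.040,.185)
r=read_camera("top"); cv2.imwrite("pics/t2.png",cv2.resize(r["image"][150:360,340:590,::-1],None,fx=2.8,fy=2.8,interpolation=cv2.INTER_CUBIC))
x,y,th=PA["tee"];pick(x,y,np.degrees(th)+90,.028,.184)
E
```

```text
gap mm 38.313801903141545 expected 40.0 dF [-0.31  1.41 -5.85] t 12.4667
gap 37.96438109704297
gap 38.00619556131974
dF place [-3.33  1.26  6.06]
t 17.7083
gap mm 26.356662902850964 expected 28.0 dF [-0.56 -1.28 -5.65] t 20.5167
gap 26.48650289847485
```

View pics/t2.png

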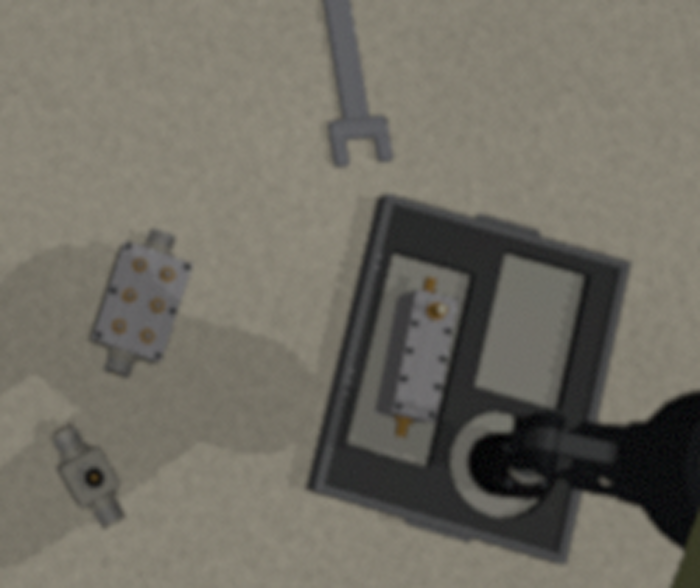

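```bash
python3 - <<'E'
from mv import *
import cv2
ty=slot("sweep",.038,-.03);place(ty[0],ty[1],ty[2]+90,.028,.184)
x,y,th=PA["filter"];pick(x,y,np.degrees(th)+90,.044,.184,lift=.16)
r=read_camera("top"); cv2.imwrite("pics/t3.png",cv2.resize(r["image"][150:360,340:590,::-1],None,fx=2.8,fy=2.8,interpolation=cv2.INTER_CUBIC))
E
```

```text
gap 26.500676567548275
dF place [-2.42  2.25  4.62]
t 25.025
gap mm 42.2891330220095 expected 44.0 dF [-0.98  0.65 -7.57] t 27.8917
gap 42.16683540464753
```

View pics/t3.png

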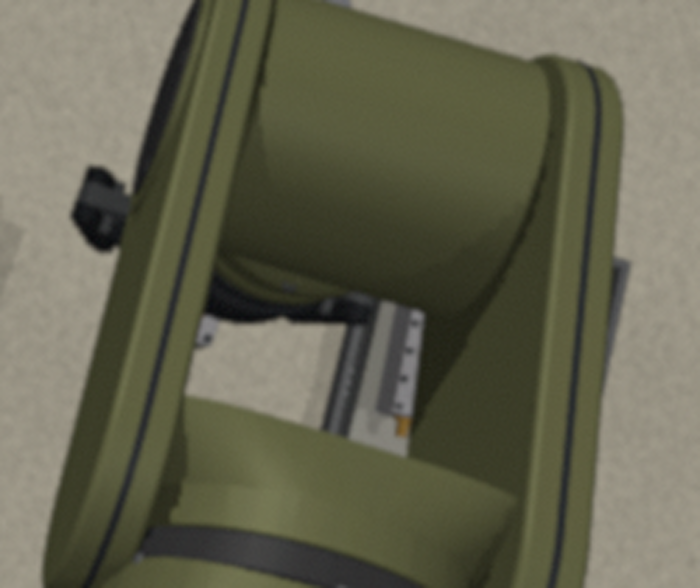

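The arm hides most of the tray in this picture, so I'll check it later. The filter is held, so I'll place it and then pick the tall load. For that one, the black cylinder at (253,247) fits. The look-alikes at (322,255) and (227,306) are red, and the black square bar at (282,323) is the attenuator. The first enlarged crops confirmed this.

```bash
python3 - <<'E'
from mv import *
import cv2
ty=slot("transmit",-.042,0);place(ty[0],ty[1],ty[2]+90,.044,.184,lift=.155)
x,y,_=PA["tall"];pick(x,y,75,.052,.203,lift=.12)
ty=slot("transmit",.062,0);place(ty[0],ty[1],ty[2]+90,.052,.203,lift=.12)
servo_line([*current_ee_pos()[:2],.34],max_speed=.2)
reach([.42,.05,.42],R(near(90)))
for n in("top","scene"):
    r=read_camera(n); cv2.imwrite(f"pics/{n}4.png",r["image"][:,:,::-1])
print(current_time_s())
E
```

```text
gap 42.481546915427465
dF place [-4.8  -2.08  7.22]
t 33.4417
gap mm 50.747474247610505 expected 52.0 dF [ 0.13  1.4  -9.17] t 36.525
gap 51.066563978946
gap 50.682543632320666
dF place [-4.1  -0.6   6.45]
t 40.55
42.2833
```

View pics/top4.png

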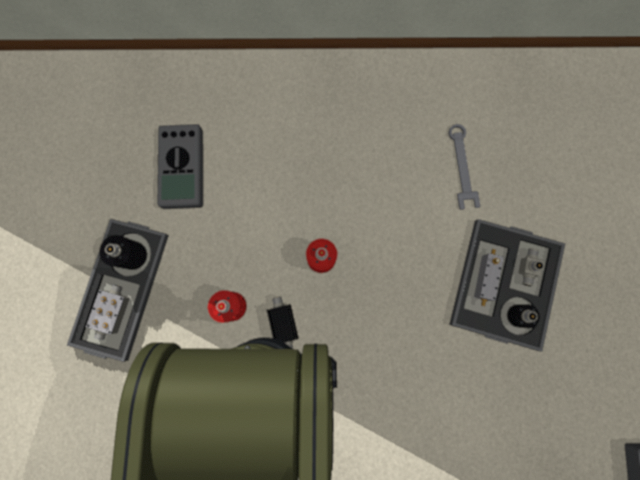

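View pics/scene4.png

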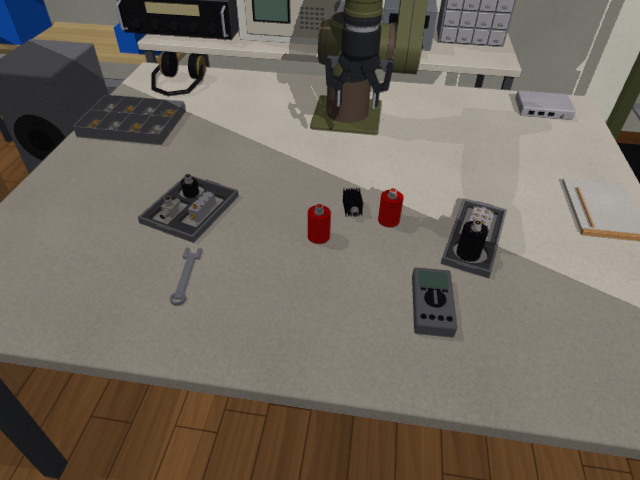

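Everything looks seated in both views. I'll overlay the target poses at seated height on the enlarged trays to check.

```bash
python3 - <<'E'
from h import *
import cv2
k=6;cols=[(0,0,255),(0,255,0)]
out=[]
img=cv2.imread("pics/top4.png")
im=cv2.resize(img,None,fx=k,fy=k,interpolation=cv2.INTER_CUBIC)
def dr(t,u,v,pts,z,c):
    x,y,th=TR[t];R=np.array([[np.cos(th),-np.sin(th)],[np.sin(th),np.cos(th)]]);w=(np.array(pts)+[u,v])@R.T+[x,y]
    q=(proj("top",np.c_[w,np.full(len(w),z)])+.5)*k-.5;cv2.polylines(im,[np.round(q).astype(int)],True,c,1)
rc=lambda a,b:[(a/2,b/2),(-a/2,b/2),(-a/2,-b/2),(a/2,-b/2)]
ci=lambda d:[(d/2*np.cos(a),d/2*np.sin(a)) for a in np.linspace(0,6.28,40)]
r=(0,0,255);g=(0,255,0)
dr("sweep",0,.038,rc(.076,.026),.039,r);dr("sweep",0,.038,rc(.1,.011),.022,g)
dr("sweep",-.048,-.03,ci(.04),.041,r);dr("sweep",-.048,-.03,ci(.02),.059,g)
dr("sweep",.038,-.03,rc(.028,.028),.033,r);dr("sweep",.038,-.03,rc(.064,.02),.019,g)
dr("transmit",-.042,0,rc(.064,.044),.033,r);dr("transmit",-.042,0,rc(.092,.014),.019,g)
dr("transmit",.062,0,ci(.052),.077,r);dr("transmit",.062,0,ci(.02),.095,g)
a=im[215*k:355*k,445*k:570*k];b=im[215*k:365*k,62*k:170*k]
cv2.imwrite("pics/o5.png",np.hstack([cv2.resize(a,(500,560)),cv2.resize(b,(300,417),)[:417]]) if 0 else np.hstack([cv2.resize(a,(430,482)),cv2.resize(b,(347,482))]))
E
```

```text
(no output)
```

View pics/o5.png

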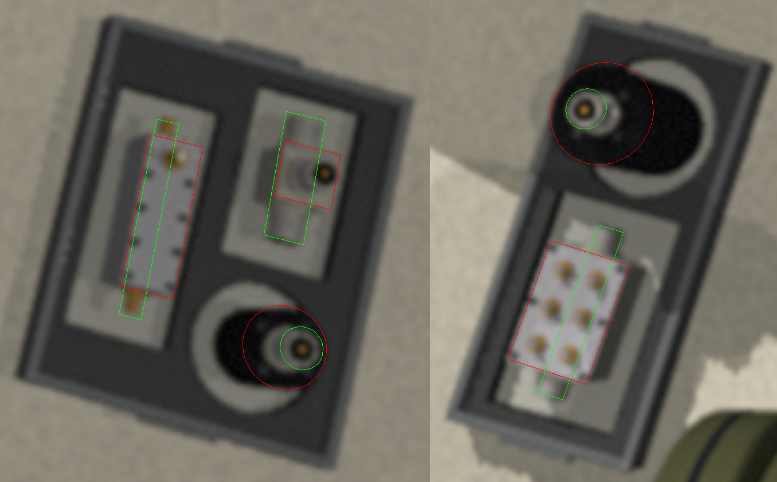

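```bash
python3 - <<'E'
import cv2,numpy as np
s=cv2.imread("pics/scene4.png")
a=s[165:245,130:245];b=s[190:280,435:515]
cv2.imwrite("pics/s5.png",np.hstack([cv2.resize(a,(430,300),interpolation=cv2.INTER_CUBIC),cv2.resize(b,(267,300),interpolation=cv2.INTER_CUBIC)]))
t0=cv2.imread("pics/top0.png").astype(int);t4=cv2.imread("pics/top4.png").astype(int)
for n,(y0,y1,x0,x1) in dict(att=(290,340,262,305),spanner=(120,212,444,484),meter=(118,212,152,208)).items():
    print(n,np.abs(t0-t4)[y0:y1,x0:x1].mean().round(2))
E
```

```text
att 6.99
spanner 8.35
meter 5.78
```

View pics/s5.png

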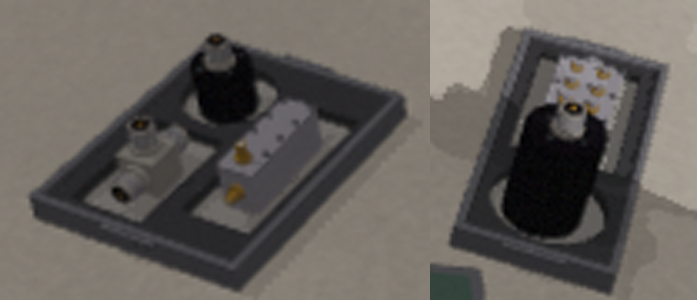

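```bash
python3 - <<'E'
from bench import *
finish_job();print(current_time_s())
E
```

```text
the job is handed in; nothing more can be done
the job is handed in; nothing more can be done
```

I placed all five parts in their cut-outs and handed the job in after about 42 s of robot time. The coupler, short load and tee are in the sweep tray. The filter and the tall load (the black one) are in the transmitter tray.

**Part positions:** In the last pictures, the outlines I projected at seated height match every part to about 1–2 mm. The scene view shows all five upright and below the rims. Finger gaps stayed steady during each carry, so nothing slipped.

**Items to leave alone:** The attenuator, spanner, meter and both red look-alikes are at the same pixel positions as at the start, judged by eye. I also ran a before/after pixel difference on the attenuator, spanner and meter. It gave 6–8 grey levels; I think that is noise and shadow, but I did not compare it with plain background. Taken alone, that number proves nothing.

**Other limits:** The pictures taken with the arm over the trays were partly blocked, so the final check rests on the two clear views taken afterwards. The job hand-in gave no verdict.

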